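Load the battery pack on the sloping charger and start it

TASK

Slide the battery pack with the T-shaped foot into the track of the sloping charging dock, from the track's open end, until it is fully home against the end stop, and let go of it. Then slide the lock tab all the way up the slope off the start button and press the button fully in; leave the pack home, the tab aside and the button released, and do not disturb the other things on the bench.

Things in the scene. Friction and masses are not known exactly. Their poses are not given: they have to be found in the camera images.
- pack: battery pack to load: black block 46 mm wide (its x), 110 long (its y), from 19 to 67 mm above its underside, on a grey T foot as long as it: at the bottom a flange 46 wide, 8 thick, above it a neck 30 wide, 11 high. Origin: centre of the foot's underside; z up out of its top. Starts standing on its foot on the table, left or right of the dock, y within 0.5 rad of world y. 0.36 to 0.59 kg
- pack_grip (a point): middle of the pack's black block, 47 mm above its underside, 12 mm over its mass centre: a good place to grip across the 46 mm width. Keep fingertips over 20 mm above the pack's underside, as the track's lips stand beside it there. The pack is the same end for end: either end may go in first
- track: sloping grey face of the charging dock, 150 mm (x, centred) by 280 (y -108 to +172), tilted 0.45 rad to face up and towards the robot. Origin: on the track's floor, 85 mm above the table, where the pack's origin lies when fully home. x up the slope (away from the robot), y level along the track from its open (right) to its closed end (left), z out of the face. The loaded pack's axes agree (or half a turn about z)
- track_mouth (a point): open end of the track, on its floor, at track y = -55 mm. From here to y = +55 runs an aluminium channel 50 mm wide and 12 high inside, with 4 mm thick lips on top (62 wide, 16 high outside) leaving a slot 34 wide. Before the mouth the same floor runs on to y = -98 between two 12 mm high guides that flare to about 70 mm apart
- end_stop (a point): closed end of the track, on its floor, at track y = +55 mm: face of an aluminium stop 34 mm high and 62 wide. The fully home pack's leading end touches it
- tab_fin (a point): top middle of the fin of the lock tab: a black plate 44 mm (x) by 62 mm (y), its upper side 20 mm out from the face, with a fin in its middle 10 mm thick (track x), 40 mm long (track y), 22 mm high. Closed, the fin stands at track x = -30, y = +128 mm, beyond the closed end, and the plate covers the button; it slides up the slope only. The fin may be pushed or pinched
- lock_tab (a joint): how far the lock tab has slid up the slope (track +x): 0 to 0.005 m at the start (covering the button), 0.050 m fully aside. Friction about 1.5 N; it stays where it is left
- button_top (a point): centre of the top of the start button: grey disc 32 mm across at x = -30, y = +128 mm of the track, its top 14 mm out from the face, with 56 mm clear between the 16 mm high runners on both sides once the tab is aside
- go_button (a joint): how far the start button is pressed in, straight into the face: 0 out, 0.005 m fully in (springs back; about 1 N to start, 4.5 N to bottom)
- stem_pack: another kind of battery pack, not for this dock: flat black block 60x75x34 mm with a round grey stem 34 mm across standing 50 mm out of its top; no T foot. Bystander. Origin: centre of its underside. Leave it alone
- driver: screwdriver 190 mm long lying in front of the dock. Bystander. Leave it alone
- tape_roll: empty cardboard tape core, 96 mm across, 45 mm high, lying flat. Bystander. Leave it alone
- spray_can: aluminium can 60 mm across, 170 mm high, upright behind the dock. Bystander. Leave it alone
- mug: white mug 80 mm across, 90 mm high, upright, near the robot. Bystander. Leave it alone
- hammer: hammer with wooden handle 270 mm long, lying. Bystander. Leave it alone
- carton: small cardboard carton 110x80x60 mm behind the dock. Bystander. Leave it alone
- trough: U-shaped sheet steel shelf strip 160x60x22 mm, lying. Bystander. Leave it alone
There are look-alikes about, which are no part of the job. What is shaped like the pack but blue or purple is not meant.

How it is judged:
By the outcome, as a careful person would: the job done as asked, in the order asked, and still so for the second after the job is handed in, with the robot touching nothing.
It also fails if it takes over 72 s, if anything falls off the work surface, if the arm or the gripper's body presses on something with over 40 N, if the wrist force passes 120 N, or if a joint passes its speed limit or range.

ROBOT

A 6-joint arm with a two-finger parallel gripper is mounted at the origin on the work surface. World frame = base frame: x ahead of the robot, y to its left, z up, the work surface at z = 0. Lengths are in mm, angles in degrees, forces in N, time in s.
With the tool pointing down it reaches from about 325 to 900 mm from the base axis. Payload 6.1 kg.
Tool frame: the origin (TCP) lies midway between the tips of the shut fingers; the grasp point (between the pads) lies 19 mm behind it; x points along the fingers, y is the direction in which the jaws open and shut, and the axes are right-handed (so a half turn about x gives the same grasp; the last joint's range is limited). The gripper opens to 87 mm and grips with 3 to 60 N. Pads are 19 mm wide; open, the fingers measure 117 mm over their backs; the gripper's body (75 mm by 190 mm) begins 51 mm behind the grasp point.
Start: joints at [64.337, 12.628, 87.462, -0, 79.91, -7.225], TCP at [197.67, 592.91, 222.538] pointing down, gripper open.
Joint ranges: [-170.65, 170.65], [-52.31, 119.04], [5.05, 147.46], [-71.25, 251.25], [11.57, 151.72], [-153.62, 153.62]. Speed limits (degrees/s): [147.25, 147.25, 172.46, 180, 180, 180].

INTERFACE

Orientations are given as [roll, pitch, yaw] about the fixed x, y, z axes, in that order (R = Rz(yaw) Ry(pitch) Rx(roll)).
In Python, from workcell import env gives the robot as it stands.
- The arm moves only by the tool send_rows, never from a script. Its arguments are lists of equal length, an entry for each row: "jaw": the closure, from 0 (fully open) to 1 (shut); "offset": the shift along the tool's x, y, z in cm, a list of three; "twist": the turn, a rotation vector about the tool's x, y, z in degrees, a list of three. A call has 1 to 20 rows; each row shifts and turns the commanded pose from where the row before left it, along the tool's axes as they then stand; what a row does not reach is not made up. A row lasts 1/8 s, in which the tool goes at most 62.5 mm and 10.7 degrees, less where a joint would pass 70% of its speed; a pose out of reach is approached as far as the arm can. A call with a gripper value outside its range is refused whole. The fingers move at their own pace and stop on an object; "grip_force" is the grip in N (left out, the last holds). Time passes only in rows, so rows that do not move let the fingers close. It gives the time, the measured TCP pose, the force and the opening at its end, in the units of the state.
- env.get_state(): the state, without advancing time (a new reading comes with each control period).
- env.camera(name): name is "side" or "top" or "wrist"; returns the picture (400x640x3 uint8, blue, green, red); there is no depth.
- env.get_calibration(name): a dict with "mtx" (3x3 intrinsics, pixels), "cam_to_world" (4x4, takes a point from camera to world coordinates). Camera axes: x right, y up, looking along -z (the intrinsics and any distortion apply to the point x, -y, -z); pixel columns grow to the right and rows downward; lengths in mm; the calibration is good to about 2 mm. A picture is of the moment at which its call begins: read the wrist's pose just before it. get_calibration takes no time and is no camera call; for the wrist camera it gives the pose at the moment of the call.
- env.job_done(): hands the job in, once; it reports no verdict.
The state is a dict: "time_s": time; "joint_positions": joint angles; "qd": joint speeds; "effort": joint torques, N m; "ee_pos": TCP position; "ee_rot": TCP orientation; "ft_force": force on the tool from outside, world axes, zero at the start; "wrist_torque": the same for the moment, N m; "finger_gap": finger opening in mm.
Only numpy, scipy, OpenCV 4.12 (cv2) and the standard library are available. Lean on these libraries where they do the work, as an engineer would, in place of code of your own. Each camera call takes 0.05 s, during which the arm holds its last target.

## Working session

There is one attempt and no reset: what is moved stays moved. The work goes in short steps, Python scripts to look and compute and a tool call to move; the robot and the scene stay as the last step left them, time stands still between calls to the robot, and variables do not carry over. Pictures are saved under pics/ and viewed, and the job is handed in when it is done.

Besides the shell and the picture viewer there is one more tool, called as name(argument=value, ...) on one line, values as JSON. send_rows: Moves the arm, as the interface text tells. Its arguments: {"type":"object","properties":{"jaw":{"type":"array","items":{"type":"number"}},"offset":{"type":"array","items":{"type":"array","items":{"type":"number"}}},"twist":{"type":"array","items":{"type":"array","items":{"type":"number"}}},"grip_force":{"type":"number"}},"required":["jaw","offset","twist"]}

```bash
ls; mkdir -p pics; python3 - <<'E'
from workcell import env
import cv2,json
s=env.get_state();print(s)
for n in ["side","top","wrist"]:
    c=env.get_calibration(n);print(n,c)
    cv2.imwrite(f"pics/{n}0.png",env.camera(n))
E
```

```text
pics
{'time_s': 0.0, 'joint_positions': array([ 6.43354907e+01,  1.26763019e+01,  8.75288988e+01, -4.80968106e-04,
        7.99097852e+01, -7.22581613e+00]), 'qd': array([-0.11909281, -0.10539308, -0.05082661,  0.00062951, -0.03515227,
        0.15001372]), 'effort': array([ 1.17093680e-05, -4.94605207e+01, -3.87383330e+01,  7.00497860e-02,
        5.70800551e-02, -1.57014574e-04]), 'ee_pos': array([197.41346028, 592.32138991, 221.39685298]), 'ee_rot': array([ -96.98994954,   89.88501311, -115.42855798]), 'ft_force': array([-0.31555733,  0.07761788, -0.2891282 ]), 'wrist_torque': array([0.02526956, 0.01020412, 0.01696962]), 'finger_gap': 86.95573837817842}
side {'mtx': array([[397.4767715 ,   0.        , 323.84976862],
       [  0.        , 397.4767715 , 194.93772277],
       [  0.        ,   0.        ,   1.        ]]), 'cam_to_world': array([[ 9.79861771e-01,  1.48218175e-01, -1.33799409e-01,
         3.96225984e+02],
       [-1.99552664e-01,  7.50532801e-01, -6.29983531e-01,
        -7.96311768e+02],
       [ 7.04583584e-03,  6.43996807e-01,  7.64995731e-01,
         1.03105320e+0
[... 442 characters left out ...]
,
       [ 8.45448227e-03,  6.98347252e-02,  9.97522748e-01,
         1.44844227e+03],
       [ 0.00000000e+00,  0.00000000e+00,  0.00000000e+00,
         1.00000000e+00]])}
wrist {'mtx': array([[301.58467842,   0.        , 314.55373676],
       [  0.        , 301.58467842, 199.568775  ],
       [  0.        ,   0.        ,   1.        ]]), 'cam_to_world': array([[ 3.16136088e-01, -9.13187474e-01, -2.57189835e-01,
         1.27342644e+02],
       [ 9.48712209e-01,  3.03792692e-01,  8.74936830e-02,
         6.16701535e+02],
       [-1.76574304e-03, -2.71659047e-01,  9.62391939e-01,
         3.85177020e+02],
       [ 0.00000000e+00,  0.00000000e+00,  0.00000000e+00,
         1.00000000e+00]])}
```

View pics/top0.png

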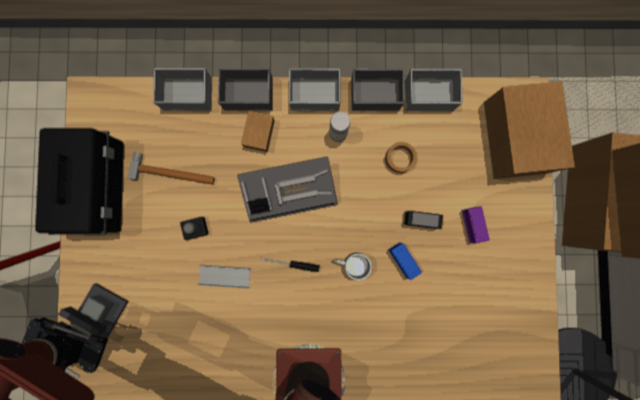

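View pics/side0.png

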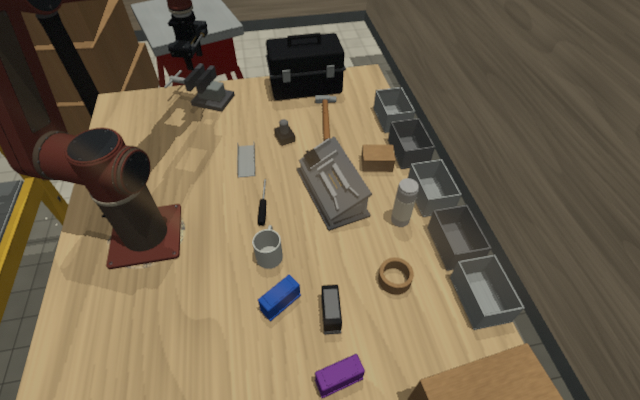

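View pics/wrist0.png

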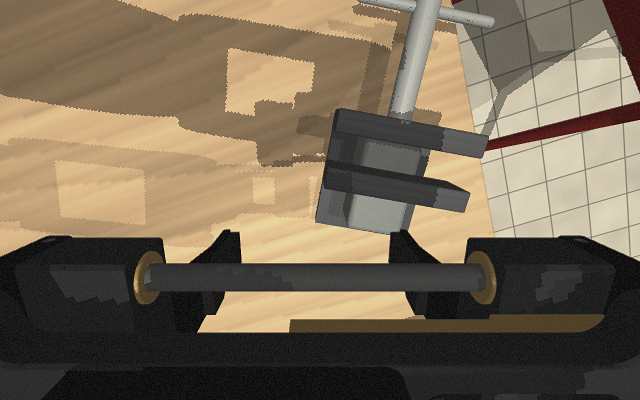

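```bash
python3 - <<'E'
import cv2
t=cv2.imread("pics/top0.png");s=cv2.imread("pics/side0.png")
cv2.imwrite("pics/c1.png",cv2.resize(t[145:235,225:345],None,fx=6,fy=6,interpolation=cv2.INTER_CUBIC))
cv2.imwrite("pics/c2.png",cv2.resize(t[190:250,390:490],None,fx=8,fy=8,interpolation=cv2.INTER_CUBIC))
cv2.imwrite("pics/c3.png",cv2.resize(s[135:230,290:380],None,fx=6,fy=6,interpolation=cv2.INTER_CUBIC))
cv2.imwrite("pics/c4.png",cv2.resize(s[270:340,300:380],None,fx=8,fy=8,interpolation=cv2.INTER_CUBIC))
E
```

```text
(no output)
```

View pics/c1.png

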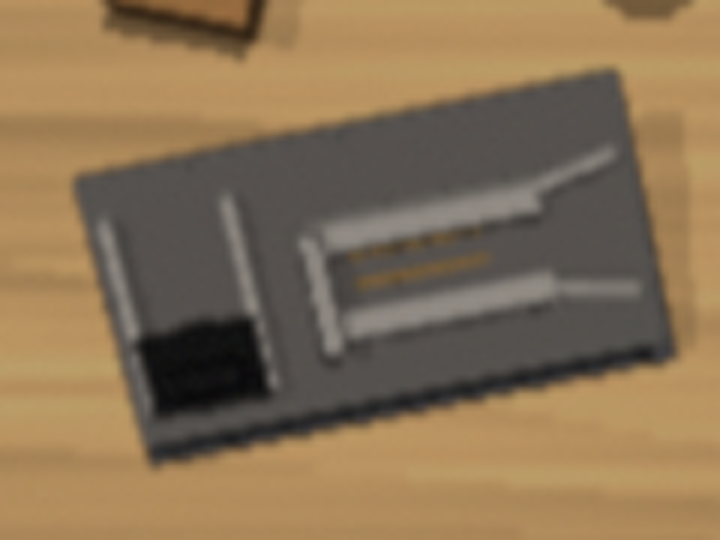

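View pics/c2.png

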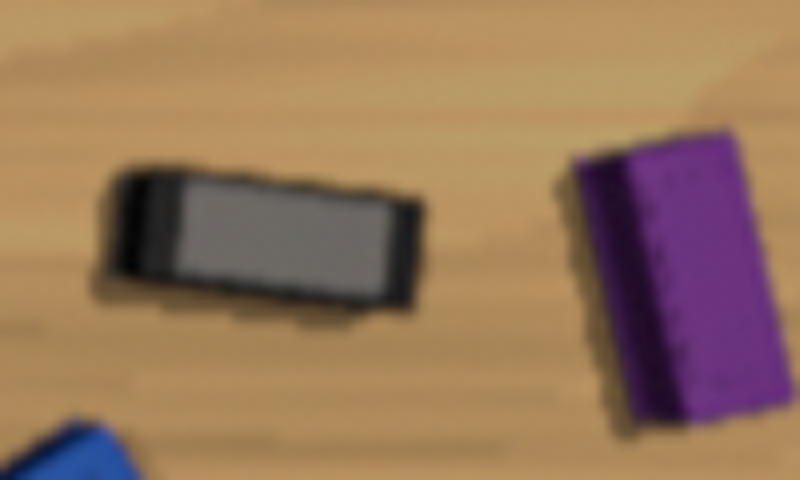

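View pics/c3.png

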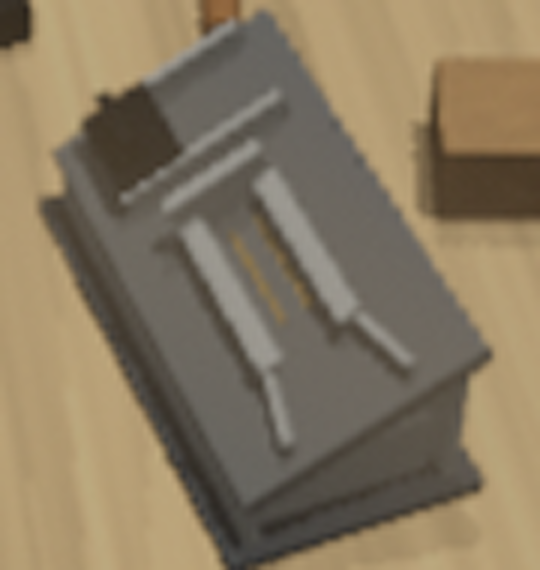

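View pics/c4.png

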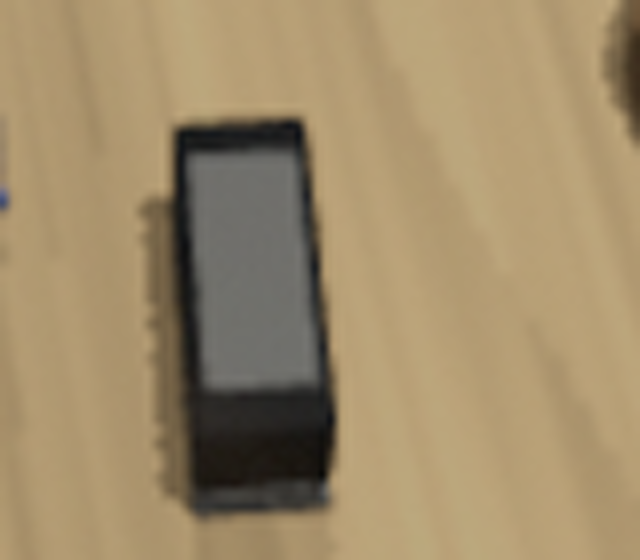

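```bash
cat > h.py <<'E'
import numpy as np,cv2
from scipy.spatial.transform import Rotation as R
from scipy.optimize import least_squares
def proj(c,P):
    P=np.atleast_2d(P);T=np.linalg.inv(c["cam_to_world"]);q=P@T[:3,:3].T+T[:3,3]
    u=np.c_[q[:,0]/-q[:,2],-q[:,1]/-q[:,2]];m=c["mtx"]
    return np.c_[u[:,0]*m[0,0]+m[0,2],u[:,1]*m[1,1]+m[1,2]]
def ray(c,px,z):
    m=c["mtx"];d=np.array([(px[0]-m[0,2])/m[0,0],-(px[1]-m[1,2])/m[1,1],-1.])
    T=c["cam_to_world"];d=T[:3,:3]@d;o=T[:3,3];return o+d*(z-o[2])/d[2]
def Ttrack(x,y,yaw): # yaw of slope direction, rad
    ct,st=np.cos(.45),np.sin(.45);c,s=np.cos(yaw),np.sin(yaw)
    X=[ct*c,ct*s,st];Y=[-s,c,0];Z=np.cross(X,Y)
    T=np.eye(4);T[:3,:3]=np.c_[X,Y,Z];T[:3,3]=[x,y,85];return T
def Tpack(x,y,yaw):
    c,s=np.cos(yaw),np.sin(yaw);T=np.eye(4);T[:2,:2]=[[c,-s],[s,c]];T[:2,3]=x,y;return T
def fit(Tf,obs,x0):
    # obs: list (calib, pts Nx3, px Nx2)
    def r(p):
        T=Tf(*p[:2],p[2]);return np.concatenate([(proj(c,P@T[:3,:3].T+T[:3,3])-px).ravel() for c,P,px in obs])
    s=least_squares(lambda q:r(np.array([q[0],q[1],q[2]/200])),[x0[0],x0[1],x0[2]*200],loss="soft_l1")
    p=s.x*[1,1,1/200];return p,r(p).reshape(-1,2)
def crop(px,off,f): return (np.array(px)+.5)/f-.5+np.array(off)
def delta(s,Rt,pt):
    """tool-frame offset (cm) and rotvec (deg) from state s to target"""
    R0=R.from_euler("xyz",s["ee_rot"],degrees=True)
    return (R0.inv().apply(np.array(pt)-s["ee_pos"])/10).round(2),(R0.inv()*R.from_matrix(Rt)).as_rotvec(degrees=True).round(1)
E
python3 - <<'E'
from h import *
from workcell import env
ct,cs=env.get_calibration("top"),env.get_calibration("side")
K=np.array([[75,172,0],[75,-108,0],[-75,172,0],[-75,-108,0]],float)
ot=crop([[78,180],[617,70],[150,448],[668,345]],[225,145],6)
os_=crop([[260,12],[488,352],[60,152],[248,502]],[290,135],6)
p,r=fit(Ttrack,[(ct,K,ot),(cs,K,os_)],[500,40,.17]);print(p,np.degrees(p[2]));print(r.round(1))
P=np.array([[-23,55,67],[23,55,67],[23,-55,67],[-23,-55,67]],float)
ot=crop([[185,300-35],[185,170],[425,200],[412,310]],[390,190],8)
ot=crop([[172,292],[178,172],[423,200],[412,310]],[390,190],8)
os_=crop([[178,125],[302,122],[330,387],[192,392]],[300,270],8)
p,r=fit(Tpack,[(ct,P,ot),(cs,P,os_)],[450,-250,-.1]);print(p,np.degrees(p[2]));print(r.round(1))
for n,px in dict(can=(341,137),mug=(358,268),tape=(401,158),carton=(257,132),blue=(405,261),hammer=(213,180)).items(): print(n,ray(ct,px,0).round())
E
```

```text
[6.09692929e+02 2.94411390e+01 2.01311330e-01] 11.534289598821543
[[-0.6 -0. ]
 [ 1.1 -0.3]
 [-0.5 -0.1]
 [ 1.  -1. ]
 [ 0.5 -1.1]
 [ 0.  -0.6]
 [-2.2 -0.2]
 [-1.3  1.2]]
[ 5.07926983e+02 -3.62789449e+02 -1.21506623e-01] -6.96181665909655
[[-4.2 -1.6]
 [-3.4 -1.4]
 [ 1.2 -0.6]
 [ 1.1  0.4]
 [-2.1 -0.9]
 [-0.5 -1.7]
 [ 0.4  5.1]
 [-0.7  5.9]]
can [ 779. -106.    0.]
mug [ 352. -159.    0.]
tape [ 709. -302.    0.]
carton [796. 170.   0.]
blue [ 374. -311.    0.]
hammer [638. 312.   0.]
```

```bash
python3 - <<'E'
from h import *
from workcell import env
ct,cs=env.get_calibration("top"),env.get_calibration("side")
Pt=np.array([[23,-55,67],[-23,-55,67],[-23,55,19],[23,55,67]],float)
ot=crop([[423,200],[412,310],[110,278],[150,172]],[390,190],8)
Ps=np.array([[-23,55,67],[23,55,67],[-23,-55,0],[23,-55,0]],float)
os_=crop([[178,125],[302,122],[195,515],[327,503]],[300,270],8)
p,r=fit(Tpack,[(ct,Pt,ot),(cs,Ps,os_)],[450,-250,-.1]);print(p,np.degrees(p[2]));print(r.round(1))
T=Tpack(*p)
xt=np.r_[T[:3,3][:2],200.]
s=env.get_state()
Rt=np.c_[[0,0,-1],T[:3,0],np.cross([0,0,-1],T[:3,0])]
for sg in (1,-1):
  Q=Rt*[1,sg,sg];print(delta(s,Q,xt))
Rc=R.from_euler("xyz",s["ee_rot"],degrees=True).as_matrix();print(Rc.round(2))
E
```

```text
[ 5.08974952e+02 -3.61922170e+02 -1.24642763e-01] -7.141504267575213
[[ 0.9 -0.9]
 [ 0.8  0.1]
 [ 0.4 -0.2]
 [-0.1 -1.8]
 [-1.8 -1.3]
 [-0.1 -2. ]
 [-0.9  0.2]
 [ 0.   0.4]]
(array([  2.28, -80.68,  59.74]), array([78.7,  0.1,  0.1]))
(array([  2.28, -80.68,  59.74]), array([-1.013e+02, -1.000e-01,  1.000e-01]))
[[-0.    0.32  0.95]
 [-0.    0.95 -0.32]
 [-1.   -0.   -0.  ]]
```

send_rows(jaw=[0, 0, 0, 0, 0, 0, 0, 0, 0, 0], offset=[[0, 0, 0], [0, 0, 0], [0, 0, 0], [0, 0, 0], [0, 0, 0], [0, 0, 0], [0, 0, 0], [0, 0, 0], [0, 0, 0], [0, 0, 0]], twist=[[9.8, 0, 0], [9.8, 0, 0], [9.8, 0, 0], [9.8, 0, 0], [9.8, 0, 0], [9.8, 0, 0], [9.8, 0, 0], [9.8, 0, 0], [0, 0, 0], [0, 0, 0]])

```text
time_s: 1.4
ee_pos: [197.6, 592.8, 222.3]
ee_rot: [-14.2, 90.0, -110.9]
ft_force: [-1.0, 0.2, -0.2]
finger_gap: 86.9
```

```bash
python3 - <<'E'
from h import *
from workcell import env
s=env.get_state();T=Tpack(508.97,-361.9,-.1246)
Rt=np.c_[[0,0,-1],T[:3,0],np.cross([0,0,-1],T[:3,0])]
print(s["time_s"],s["ee_pos"],s["joint_positions"].round(),delta(s,Rt,[509,-362,230]))
E
```

```text
1.4 [197.63571829 592.77890609 222.27813532] [64. 13. 87. -0. 80. 71.] (array([-0.74, 41.98, 91.23]), array([0.5, 0. , 0. ]))
```

send_rows(jaw=[0, 0, 0, 0, 0, 0, 0, 0, 0, 0, 0, 0, 0, 0, 0, 0, 0, 0, 0, 0], offset=[[0, 2.1, 4.56], [0, 2.1, 4.56], [0, 2.1, 4.56], [0, 2.1, 4.56], [0, 2.1, 4.56], [0, 2.1, 4.56], [0, 2.1, 4.56], [0, 2.1, 4.56], [0, 2.1, 4.56], [0, 2.1, 4.56], [0, 2.1, 4.56], [0, 2.1, 4.56], [0, 2.1, 4.56], [0, 2.1, 4.56], [0, 2.1, 4.56], [0, 2.1, 4.56], [0, 2.1, 4.56], [0, 2.1, 4.56], [0, 2.1, 4.56], [0, 2.1, 4.56]], twist=[[0, 0, 0], [0, 0, 0], [0, 0, 0], [0, 0, 0], [0, 0, 0], [0, 0, 0], [0, 0, 0], [0, 0, 0], [0, 0, 0], [0, 0, 0], [0, 0, 0], [0, 0, 0], [0, 0, 0], [0, 0, 0], [0, 0, 0], [0, 0, 0], [0, 0, 0], [0, 0, 0], [0, 0, 0], [0.5, 0, 0]])

```text
time_s: 3.9
ee_pos: [506.5, -364.3, 222.5]
ee_rot: [111.2, 90.0, 14.0]
ft_force: [0.9, 0.7, 0.4]
finger_gap: 87.1
```

send_rows(jaw=[0, 0, 0], offset=[[0, 0, 0], [0, 0, 0], [0, 0, 0]], twist=[[0, 0, 0], [0, 0, 0], [0, 0, 0]])

```text
time_s: 4.28
ee_pos: [506.1, -361.5, 222.8]
ee_rot: [134.7, 90.0, 37.5]
ft_force: [-0.4, 0.6, 0.2]
finger_gap: 87.3
```

```bash
python3 - <<'E'
from h import *
from workcell import env
c=env.get_calibration("wrist");s=env.get_state();im=env.camera("wrist");cv2.imwrite("pics/w1.png",im)
T=Tpack(508.97,-361.9,-.1246)
Rt=np.c_[[0,0,-1],T[:3,0],np.cross([0,0,-1],T[:3,0])]
print(s["time_s"],s["ee_pos"],s["joint_positions"].round(),delta(s,Rt,[509,-362,230]))
print(c["cam_to_world"].round(2))
P=np.array([[x,y,z] for z in (67,0) for x,y in((-23,55),(23,55),(23,-55),(-23,-55))],float)
print(proj(c,P@T[:3,:3].T+T[:3,3]).round())
import pickle;pickle.dump(c,open("w1.pkl","wb"))
E
```

```text
4.275 [ 506.07378075 -361.45908916  222.82179994] [-43.  12.  88.   0.  80. -36.] (array([-0.72,  0.3 ,  0.02]), array([-0.1, -0. , -0. ]))
[[ 9.9000e-01  1.2000e-01  3.0000e-02  5.1603e+02]
 [-1.3000e-01  9.5000e-01  2.7000e-01 -2.8703e+02]
 [-0.0000e+00 -2.7000e-01  9.6000e-01  3.8645e+02]
 [ 0.0000e+00  0.0000e+00  0.0000e+00  1.0000e+00]]
[[295. 134.]
 [339. 134.]
 [337. 233.]
 [297. 233.]
 [298. 131.]
 [335. 131.]
 [334. 214.]
 [300. 214.]]
```

View pics/w1.png

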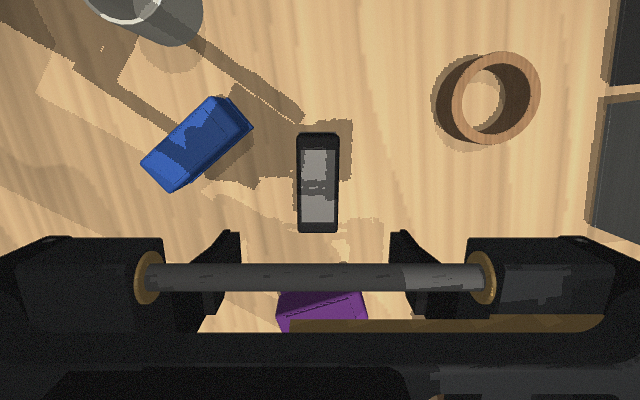

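send_rows(jaw=[0, 0, 0, 0, 0, 0, 0, 0], offset=[[3, 0.3, 0], [3, 0, 0], [3, 0, 0], [3, 0, 0], [3, 0, 0], [3, 0, 0], [1.4, 0, 0], [0, 0, 0]], twist=[[0, 0, 0], [0, 0, 0], [0, 0, 0], [0, 0, 0], [0, 0, 0], [0, 0, 0], [0, 0, 0], [0, 0, 0]])

```text
time_s: 5.32
ee_pos: [508.7, -362.1, 28.0]
ee_rot: [-125.3, 89.9, 137.4]
ft_force: [-0.2, 0.3, -0.3]
finger_gap: 87.1
```

send_rows(jaw=[1, 1, 1, 1, 1, 1, 1, 1], offset=[[0, 0, 0], [0, 0, 0], [0, 0, 0], [0, 0, 0], [0, 0, 0], [0, 0, 0], [0, 0, 0], [0, 0, 0]], twist=[[0, 0, 0], [0, 0, 0], [0, 0, 0], [0, 0, 0], [0, 0, 0], [0, 0, 0], [0, 0, 0], [0, 0, 0]], grip_force=40)

```text
time_s: 6.32
ee_pos: [509.0, -363.0, 28.7]
ee_rot: [-46.9, 90.0, -144.2]
ft_force: [-1.5, 1.3, 2.6]
finger_gap: 45.6
```

send_rows(jaw=[1, 1, 1, 1, 1, 1, 1], offset=[[-1, 0, 0], [-3, 0, 0], [-4, 0, 0], [-4, 0, 0], [-4, 0, 0], [-4, 0, 0], [0, 0, 0]], twist=[[0, 0, 0], [0, 0, 0], [0, 0, 0], [0, 0, 0], [0, 0, 0], [0, 0, 0], [0, 0, 0]])

```text
time_s: 7.2
ee_pos: [510.7, -364.4, 232.4]
ee_rot: [55.4, 89.6, -42.0]
ft_force: [0.4, -0.7, -5.8]
finger_gap: 45.8
```

```bash
cat >> h.py <<'E'
def tooltgt(D,x,y,z,flip=1):
    """tool pose for TCP at track coords (mm), pointing into face, jaw along track x"""
    Rt=D[:3,:3]@np.c_[[0,0,-1],[1,0,0],[0,-1,0]]
    return Rt,D[:3,:3]@np.array([x,y,z])+D[:3,3]
E
python3 - <<'E'
from h import *
from workcell import env
s=env.get_state();D=Ttrack(609.7,29.4,.2013)
print(s["time_s"],s["ee_pos"],s["ft_force"],s["finger_gap"],s["joint_positions"].round())
Rt,p=tooltgt(D,0,-185,80);print(p,delta(s,Rt,p))
E
```

```text
7.2 [ 510.73010869 -364.36426197  232.43146772] [ 0.40619849 -0.65624221 -5.84789566] 45.754174562847524 [-43.  12.  87.   0.  80. -35.]
[ 612.59490239 -158.8218575   157.03576819] (array([  7.49,   7.43, -21.72]), array([-18.5,   4.5,  25.2]))
```

send_rows(jaw=[1, 1, 1, 1, 1, 1, 1, 1, 1, 1, 1], offset=[[0, 1.2, -3.6], [0, 1.2, -3.6], [0, 1.2, -3.6], [0, 1.2, -3.6], [0, 1.2, -3.6], [0, 1.2, -3.6], [0, 0, 0], [0, 0, 0], [0, 0, 0], [0, 0, 0], [0, 0, 0]], twist=[[0, 0, 0], [0, 0, 0], [0, 0, 0], [0, 0, 0], [0, 0, 0], [0, 0, 0], [-6.2, 1.5, 8.4], [-6.2, 1.5, 8.4], [-6.2, 1.5, 8.4], [0, 0, 0], [0, 0, 0]])

```text
time_s: 8.57
ee_pos: [607.7, -158.1, 227.5]
ee_rot: [90.9, 64.7, 12.3]
ft_force: [-0.9, 0.4, -5.5]
finger_gap: 46.1
```

```bash
python3 - <<'E'
from h import *
from workcell import env
D=Ttrack(609.7,29.4,.2013)
c=env.get_calibration("wrist");s=env.get_state();im=env.camera("wrist");cv2.imwrite("pics/w2.png",im)
import pickle;pickle.dump(c,open("w2.pkl","wb"))
print(s["time_s"],s["ee_pos"],s["ft_force"],s["finger_gap"],s["joint_positions"].round())
Rt,p=tooltgt(D,0,-185,80);print(p,delta(s,Rt,p))
E
```

```text
8.575 [ 607.69416102 -158.11430887  227.48708023] [-0.90095094  0.43247258 -5.52605711] 46.117115407128445 [-31.  -3. 107.  20.  59. -51.]
[ 612.59490239 -158.8218575   157.03576819] (array([ 6.57, -2.59,  0.21]), array([-0.2, -0.3,  0.5]))
```

View pics/w2.png

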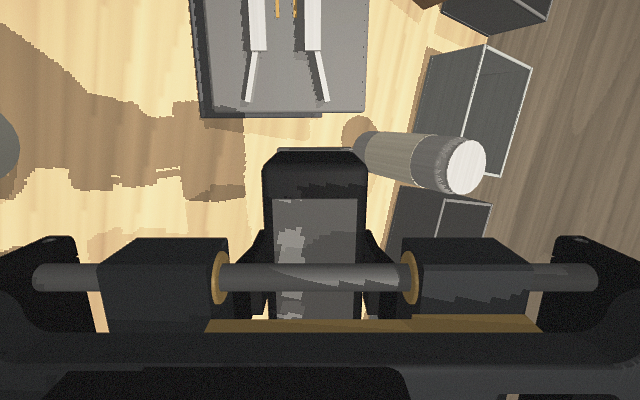

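send_rows(jaw=[1, 1, 1, 1, 1, 1], offset=[[2.2, -1.3, 0.1], [2.2, -1.3, 0.1], [2.2, 0, 0], [0, 0, 0], [0, 0, 0], [0, 0, 0]], twist=[[0, 0, 0], [0, 0, 0.5], [0, 0, 0], [0, 0, 0], [0, 0, 0], [0, 0, 0]])

```text
time_s: 9.38
ee_pos: [614.3, -158.9, 159.5]
ee_rot: [90.5, 63.9, 12.1]
ft_force: [-0.7, -1.5, -4.8]
finger_gap: 45.4
```

```bash
python3 - <<'E'
from h import *
from workcell import env
D=Ttrack(609.7,29.4,.2013)
c=env.get_calibration("wrist");s=env.get_state();im=env.camera("wrist");cv2.imwrite("pics/w3.png",im)
import pickle;pickle.dump((c,s),open("w3.pkl","wb"))
print(s["time_s"],s["ee_pos"],s["ft_force"],s["finger_gap"],s["joint_positions"].round())
Rt,p=tooltgt(D,0,-185,80);print(p,delta(s,Rt,p))
cv2.imwrite("pics/w3c.png",cv2.resize(im[0:200,190:390],None,fx=3,fy=3,interpolation=cv2.INTER_CUBIC))
cv2.imwrite("pics/t3.png",env.camera("top"))
E
```

```text
9.375 [ 614.34230565 -158.93064862  159.45439209] [-0.68531992 -1.51624532 -4.80855316] 45.40781286358759 [-31.   2. 111.  23.  51. -55.]
[ 612.59490239 -158.8218575   157.03576819] (array([ 0.14, -0.26, -0.05]), array([ 0. , -0.2, -0.3]))
```

View pics/w3.png

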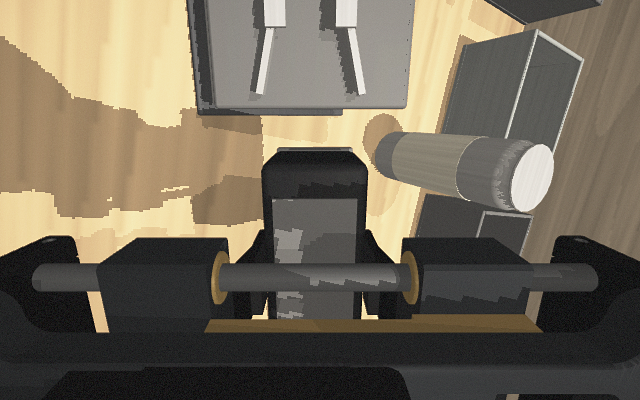

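View pics/w3c.png

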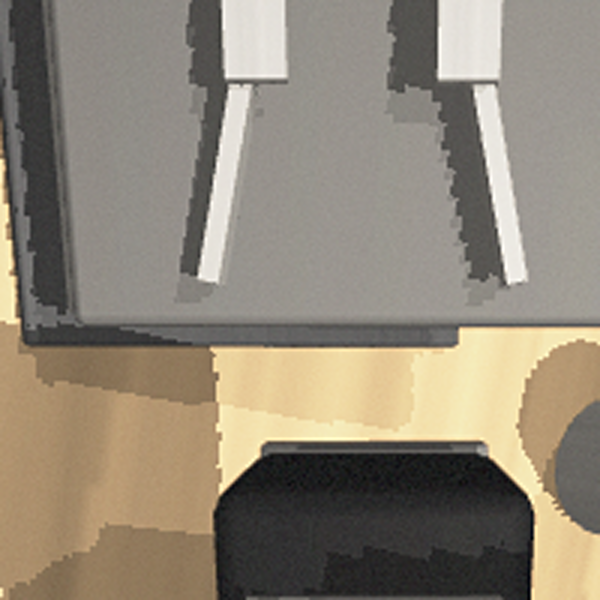

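```bash
python3 - <<'E'
from h import *
import pickle
from workcell import env
c,s=pickle.load(open("w3.pkl","rb"))
ct,cs=env.get_calibration("top"),env.get_calibration("side")
K=np.array([[75,172,0],[75,-108,0],[-75,172,0],[-75,-108,0]],float)
ot=crop([[78,180],[617,70],[150,448],[668,345]],[225,145],6)
os_=crop([[260,12],[488,352],[60,152],[248,502]],[290,135],6)
Kw=np.array([[-31,-55,16],[-17,-55,16],[17,-55,16],[31,-55,16],[-75,-108,0],[75,-108,0]],float)
ow=np.vstack([crop([[225,79],[287,79],[438,78],[500,78],[77,321]],[190,0],3),[[408,106]]])
for obs in ([(c,Kw,ow)],[(c,Kw,ow),(ct,K,ot),(cs,K,os_)]):
    p,r=fit(Ttrack,obs,[609,29,.2]);print(p,np.degrees(p[2]));print(r.round(1).tolist())
# full 6dof wrist
D0=Ttrack(*p)
def f(q):
    Rm=R.from_rotvec(q[3:]/200).as_matrix();P=Kw@D0[:3,:3].T@Rm.T+D0[:3,3]+q[:3];return (proj(c,P)-ow).ravel()
q=least_squares(f,np.zeros(6));print("6dof",q.x.round(2),q.fun.round(1))
# pack in hand
Rt=R.from_euler("xyz",s["ee_rot"],degrees=True).as_matrix()
def hand(P): # pack coords-> world given nominal grasp
    A=np.c_[Rt[:,1],-Rt[:,2],-Rt[:,0]];return np.array(P,float)@A.T+s["ee_pos"]+A@[0,0,-28]
print(crop([[262,450],[490,450],[262,443],[490,443]],[190,0],3))
print(proj(c,hand([[-23,55,8],[23,55,8],[-23,55,0],[23,55,0],[-23,55,67],[23,55,67],[-23,55,19],[23,55,19]])).round(1))
E
```

```text
[6.10084739e+02 3.24732501e+01 2.09768545e-01] 12.01885228065274
[[0.4, -0.2], [0.3, -0.3], [-0.1, -0.3], [-0.2, -0.5], [-0.1, 1.5], [-0.3, 0.7]]
[6.10246342e+02 3.24112275e+01 2.07284574e-01] 11.876531239391786
[[0.4, -0.1], [0.3, -0.2], [-0.1, -0.1], [-0.2, -0.2], [-0.2, 1.4], [-0.5, 1.0], [-1.6, 0.1], [-0.0, -0.7], [-1.2, 0.0], [0.2, -1.4], [0.1, -1.7], [0.1, -1.5], [-2.4, -0.7], [-1.1, 0.4]]
6dof [-3.1  -0.32  6.79 14.71  0.82  6.66] [-0.3 -0.1 -0.1 -0.2  0.1 -0.1  0.3 -0.2  0.5  0.4 -0.5  0.4]
[[277.         149.66666667]
 [353.         149.66666667]
 [277.         147.33333333]
 [353.         147.33333333]]
[[274.5 148.6]
 [350.8 148.7]
 [276.1 147.3]
 [349.4 147.3]
 [256.2 164.3]
 [367.2 164.3]
 [272.  150.8]
 [353.1 150.8]]
```

```bash
cat >> h.py <<'E'
D=Ttrack(610.1,32.4,.2085)
def trk(s,D=D):
    p=D[:3,:3].T@(s["ee_pos"]-D[:3,3]);return p.round(2)
E
python3 - <<'E'
from h import *
from workcell import env
for i in range(3):
    s=env.get_state();print(trk(s))
Rt,p=tooltgt(D,-1.3,-185,43);print(p,delta(s,Rt,p))
E
```

```text
[-5.0000e-02 -1.8791e+02  8.2290e+01]
[-5.0000e-02 -1.8791e+02  8.2290e+01]
[-5.0000e-02 -1.8791e+02  8.2290e+01]
[ 628.94995863 -152.70715513  123.15377021] (array([ 3.93, -0.15, -0.29]), array([-0.4, -0.1, -0.3]))
```

Lower to 15 mm over the floor, then forward (tool −z = track +y) by 7 cm in total.

send_rows(jaw=[1, 1, 1, 1, 1, 1, 1, 1, 1, 1], offset=[[1.3, -0.15, 0], [1.3, 0, 0], [1.3, 0, 0], [0, 0, 0], [0, 0, -1.4], [0, 0, -1.4], [0, 0, -1.4], [0, 0, -1.4], [0, 0, -1.4], [0, 0, 0]], twist=[[-0.4, 0, -0.3], [0, 0, 0], [0, 0, 0], [0, 0, 0], [0, 0, 0], [0, 0, 0], [0, 0, 0], [0, 0, 0], [0, 0, 0], [0, 0, 0]])

```text
time_s: 10.72
ee_pos: [613.7, -85.3, 122.1]
ee_rot: [90.3, 64.3, 12.4]
ft_force: [-0.7, -0.8, -6.0]
finger_gap: 45.5
```

send_rows(jaw=[1, 1, 1], offset=[[0, 0, 0], [0, 0, 0], [0, 0, 0]], twist=[[0, 0, 0], [0, 0, 0], [0, 0, 0]])

```text
time_s: 11.1
ee_pos: [614.2, -87.3, 122.2]
ee_rot: [90.3, 64.3, 12.2]
ft_force: [-0.3, -0.0, -4.9]
finger_gap: 45.8
```

```bash
python3 - <<'E'
from h import *
from workcell import env
c=env.get_calibration("wrist");s=env.get_state();im=env.camera("wrist")
import pickle;pickle.dump((c,s),open("w4.pkl","wb"))
print(s["time_s"],trk(s),s["ft_force"],s["finger_gap"])
Rt,p=tooltgt(D,-1.3,-116,43);print(delta(s,Rt,p))
cv2.imwrite("pics/w4c.png",cv2.resize(im[0:200,200:440],None,fx=3,fy=3,interpolation=cv2.INTER_CUBIC))
E
```

```text
11.1 [  -2.53 -117.9    42.52] [-0.2516697  -0.02021367 -4.87880845] 45.75868716223147
(array([-0.05,  0.12, -0.19]), array([-0. , -0.1,  0.1]))
```

View pics/w4c.png

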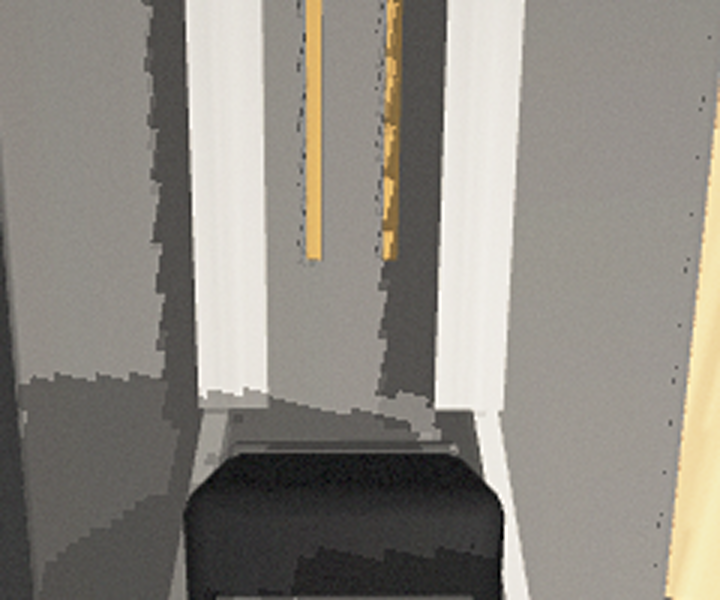

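send_rows(jaw=[1, 1, 1, 1, 1], offset=[[0.4, 0.12, 0], [0.4, 0, 0], [0.4, 0, 0], [0, 0, 0], [0, 0, 0]], twist=[[0, 0, 0], [0, 0, 0], [0, 0, 0], [0, 0, 0], [0, 0, 0]])

```text
time_s: 11.78
ee_pos: [620.2, -85.4, 111.8]
ee_rot: [90.3, 64.3, 12.2]
ft_force: [0.7, 0.4, -6.2]
finger_gap: 45.4
```

```bash
python3 - <<'E'
from h import *
from workcell import env
c=env.get_calibration("wrist");s=env.get_state();im=env.camera("wrist")
print(s["time_s"],trk(s),D[:3,:3].T@s["ft_force"],s["finger_gap"])
Rt,p=tooltgt(D,-1.3,-116,30);print(delta(s,Rt,p))
cv2.imwrite("pics/w5c.png",cv2.resize(im[0:200,200:440],None,fx=3,fy=3,interpolation=cv2.INTER_CUBIC))
im=env.camera("side")
cv2.imwrite("pics/s5c.png",cv2.resize(im[120:270,260:420],None,fx=4,fy=4,interpolation=cv2.INTER_CUBIC))
E
```

```text
11.775 [  -1.37 -117.32   30.45] [-2.02376822  0.25526471 -5.85595843] 45.361467264656994
(array([ 0.05,  0.01, -0.13]), array([ 0. , -0.1,  0.1]))
```

View pics/w5c.png

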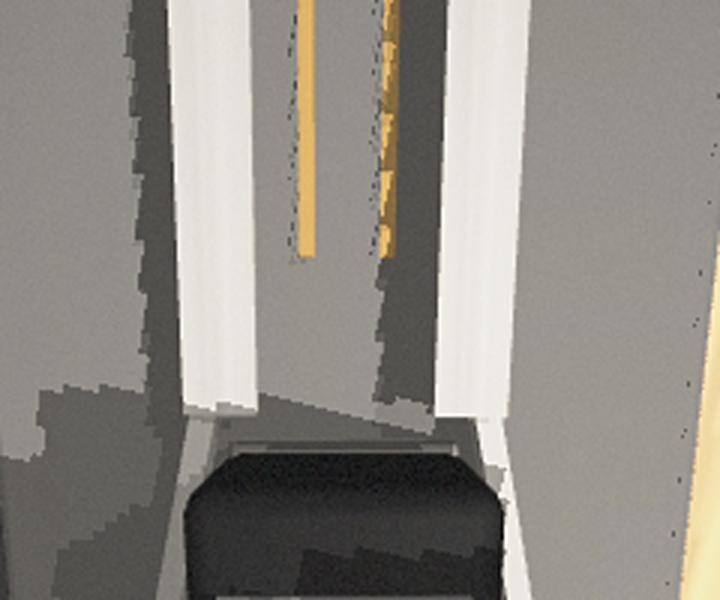

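View pics/s5c.png

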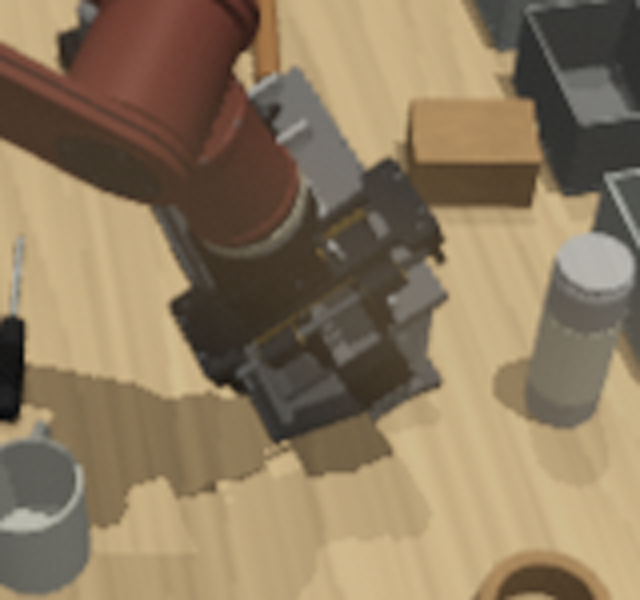

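send_rows(jaw=[1, 1, 1, 1, 1], offset=[[0, 0.02, -0.6], [0, 0, -0.6], [0, 0, -0.6], [0, 0, 0], [0, 0, 0]], twist=[[0, 0, 0], [0, 0, 0], [0, 0, 0], [0, 0, 0], [0, 0, 0]])

```text
time_s: 12.5
ee_pos: [616.8, -67.7, 112.2]
ee_rot: [90.2, 64.3, 12.2]
ft_force: [0.8, 0.5, -6.0]
finger_gap: 46.0
```

```bash
python3 - <<'E'
from h import *
from workcell import env
c=env.get_calibration("wrist");s=env.get_state();im=env.camera("wrist")
print(s["time_s"],trk(s),D[:3,:3].T@s["ft_force"],s["wrist_torque"],s["finger_gap"])
Rt,p=tooltgt(D,-1.3,-100,30);print(delta(s,Rt,p))
cv2.imwrite("pics/w6c.png",cv2.resize(im[0:200,200:440],None,fx=3,fy=3,interpolation=cv2.INTER_CUBIC))
E
```

```text
12.5 [ -0.94 -99.32  30.63] [-1.79363648  0.30632807 -5.84715593] [-0.28896066  0.76832356  0.01759036] 45.966090579235
(array([ 0.06, -0.04,  0.07]), array([ 0. , -0.1,  0.1]))
```

View pics/w6c.png

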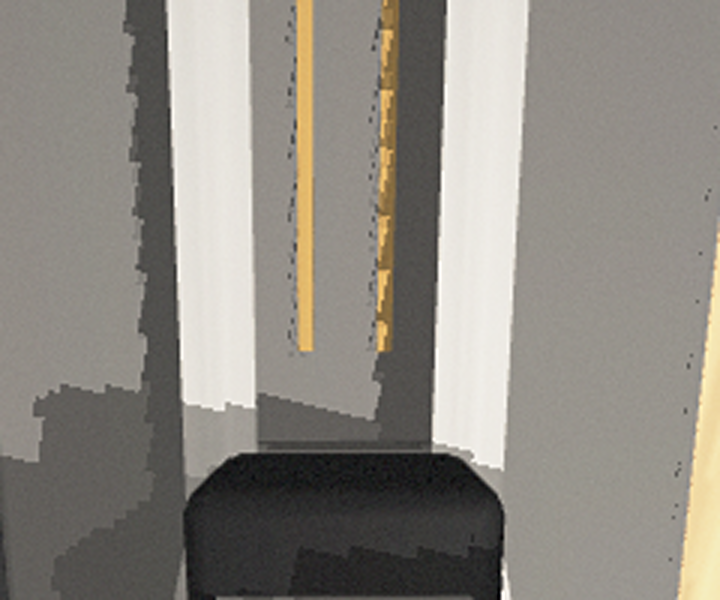

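send_rows(jaw=[1, 1, 1, 1, 1, 1, 1, 1, 1, 1, 1, 1], offset=[[0, 0, -0.5], [0, 0, -0.8], [0, 0, -0.8], [0, 0, -0.8], [0, 0, -0.8], [0, 0, -0.8], [0, 0, -0.8], [0, 0, -0.8], [0, 0, -0.8], [0, 0, -0.8], [0, 0, -0.5], [0, 0, 0]], twist=[[0, 0, 0], [0, 0, 0], [0, 0, 0], [0, 0, 0], [0, 0, 0], [0, 0, 0], [0, 0, 0], [0, 0, 0], [0, 0, 0], [0, 0, 0], [0, 0, 0], [0, 0, 0]])

```text
time_s: 14.05
ee_pos: [599.5, 12.9, 112.2]
ee_rot: [90.3, 64.3, 12.3]
ft_force: [0.7, -0.5, -5.5]
finger_gap: 45.6
```

```bash
python3 - <<'E'
from h import *
from workcell import env
s=env.get_state()
print(s["time_s"],trk(s),D[:3,:3].T@s["ft_force"],s["wrist_torque"],s["finger_gap"])
Rt,p=tooltgt(D,-1.3,0,30);print(delta(s,Rt,p))
E
```

```text
14.05 [ -1.13 -16.92  30.73] [-1.90840871 -0.64778773 -5.16888905] [-0.32937743  0.73715784  0.05779008] 45.58258650857716
(array([ 0.08, -0.02, -1.69]), array([ 0. , -0.1,  0.1]))
```

send_rows(jaw=[1, 1, 1, 1, 1, 1, 1, 1], offset=[[0, 0, -0.5], [0, 0, -0.5], [0, 0, -0.2], [0, 0, -0.2], [0, 0, -0.2], [0, 0, -0.1], [0, 0, -0.1], [0, 0, 0]], twist=[[0, 0, 0], [0, 0, 0], [0, 0, 0], [0, 0, 0], [0, 0, 0], [0, 0, 0], [0, 0, 0], [0, 0, 0]])

```text
time_s: 15.05
ee_pos: [596.2, 28.2, 112.5]
ee_rot: [89.9, 64.3, 11.8]
ft_force: [-2.3, -8.2, -4.6]
finger_gap: 45.8
```

```bash
python3 - <<'E'
from h import *
from workcell import env
s=env.get_state()
print(s["time_s"],trk(s),D[:3,:3].T@s["ft_force"],s["wrist_torque"],s["finger_gap"])
E
```

```text
15.05 [-1.07 -1.28 31.01] [-5.53975712 -7.53433109 -2.38848884] [-1.61108595  0.93162309 -0.67804663] 45.812310787496905
```

send_rows(jaw=[1, 1, 1, 1], offset=[[0, 0, -0.1], [0, 0, -0.1], [0, 0, 0], [0, 0, 0]], twist=[[0, 0, 0], [0, 0, 0], [0, 0, 0], [0, 0, 0]])

```text
time_s: 15.55
ee_pos: [596.2, 28.3, 112.7]
ee_rot: [89.5, 64.3, 11.5]
ft_force: [-2.5, -16.8, -4.4]
finger_gap: 45.6
```

```bash
python3 - <<'E'
from h import *
from workcell import env
s=env.get_state()
print(s["time_s"],trk(s),D[:3,:3].T@s["ft_force"],s["wrist_torque"],s["finger_gap"])
im=env.camera("wrist");cv2.imwrite("pics/w7.png",im)
E
```

```text
15.55 [-0.99 -1.14 31.19] [ -7.22291771 -15.9127511   -1.45116514] [-2.79253079  1.08434946 -1.22225269] 45.64070628055316
```

View pics/w7.png

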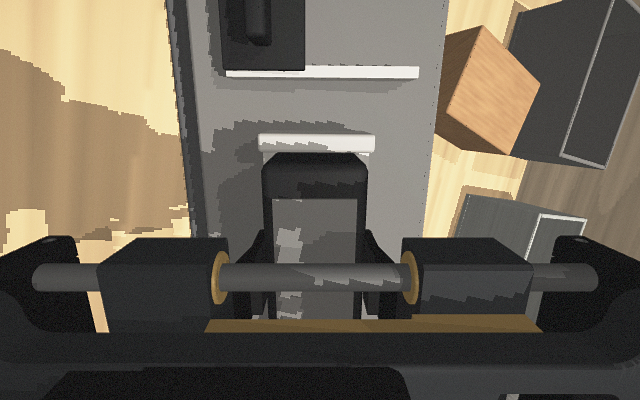

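send_rows(jaw=[1, 1, 1, 0.3, 0.3, 0, 0, 0], offset=[[0.1, 0, 0.1], [0.1, 0, 0.05], [0, 0, 0], [0, 0, 0], [0, 0, 0], [0, 0, 0], [0, 0, 0], [0, 0, 0]], twist=[[0, 0, 0], [0, 0, 0], [0, 0, 0], [0, 0, 0], [0, 0, 0], [0, 0, 0], [0, 0, 0], [0, 0, 0]])

```text
time_s: 16.6
ee_pos: [596.7, 30.9, 110.5]
ee_rot: [90.3, 64.3, 12.2]
ft_force: [-0.1, -0.6, 0.6]
finger_gap: 82.3
```

```bash
python3 - <<'E'
from h import *
from workcell import env
s=env.get_state()
print(s["time_s"],trk(s),D[:3,:3].T@s["ft_force"],s["wrist_torque"],s["finger_gap"])
im=env.camera("wrist");cv2.imwrite("pics/w8.png",im)
E
```

```text
16.6 [-0.98  1.32 28.83] [ 0.0314743  -0.59046733  0.6252876 ] [-0.15346179  0.25526674 -0.04922431] 82.3057218001269
```

View pics/w8.png

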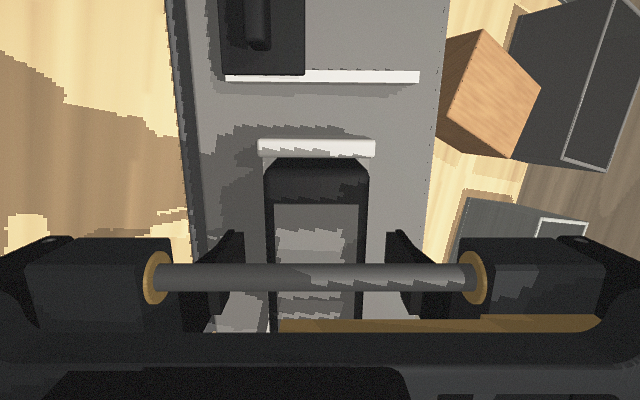

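send_rows(jaw=[0, 0, 0, 0, 0, 0, 0], offset=[[-1, 0, 0], [-2, 0, 0], [-3, 0, 0], [-3, 0, 0], [-3, 0, 0], [0, 0, 0], [0, 0, 0]], twist=[[0, 0, 0], [0, 0, 0], [0, 0, 0], [0, 0, 0], [0, 0, 0], [0, 0, 0], [0, 0, 0]])

```text
time_s: 17.52
ee_pos: [545.6, 19.7, 218.3]
ee_rot: [90.3, 64.3, 12.2]
ft_force: [-0.3, -0.5, 0.7]
finger_gap: 87.2
```

```bash
python3 - <<'E'
from h import *
from workcell import env
c=env.get_calibration("wrist");s=env.get_state();im=env.camera("wrist")
print(s["time_s"],trk(s),D[:3,:3].T@s["ft_force"],s["finger_gap"])
Rt,p=tooltgt(D,-65,128,70);print(delta(s,Rt,p))
cv2.imwrite("pics/w9.png",im)
I=np.array([[75,172,0],[-75,172,0],[-30,128,42],[-23,55,67],[23,55,67],[-31,55,34],[31,55,34]],float)
print(proj(c,I@D[:3,:3].T+D[:3,3]).round(1))
E
```

```text
17.525 [ -1.21   0.93 148.61] [-0.04040115 -0.44230988  0.84295468] 87.18250417302703
(array([  7.9 ,  -6.36, -12.69]), array([-0. , -0.1,  0.1]))
[[397.5   4.7]
 [232.6   4.8]
 [278.2  48.1]
 [286.2 141.6]
 [343.6 141.6]
 [280.7 138.5]
 [349.2 138.5]]
```

View pics/w9.png

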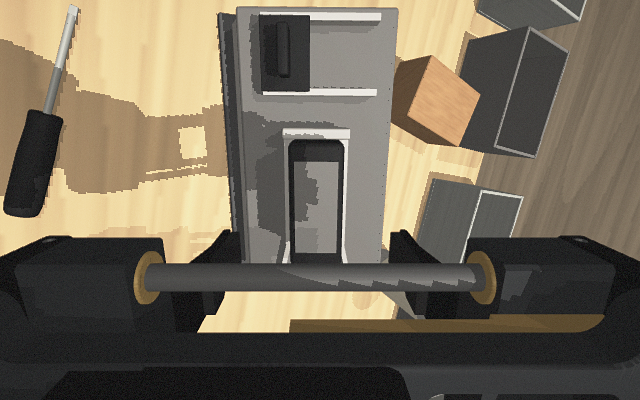

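send_rows(jaw=[1, 1, 1, 1, 1, 1, 1, 1, 1, 1], offset=[[0, -1.6, -3.1], [0, -1.6, -3.1], [0, -1.6, -3.1], [0, -1.5, -3.1], [0, 0, 0], [3, 0, 0], [3, 0, 0], [2, 0, 0], [0, 0, 0], [0, 0, 0]], twist=[[0, 0, 0], [0, 0, 0], [0, 0, 0], [0, 0, 0], [0, 0, 0], [0, 0, 0], [0, 0, 0], [0, 0, 0], [0, 0, 0], [0, 0, 0]])

```text
time_s: 18.82
ee_pos: [498.7, 136.2, 119.7]
ee_rot: [90.3, 64.3, 12.2]
ft_force: [-0.6, 0.2, -0.2]
finger_gap: 1.5
```

```bash
python3 - <<'E'
from h import *
from workcell import env
c=env.get_calibration("wrist");s=env.get_state();im=env.camera("wrist")
print(s["time_s"],trk(s),D[:3,:3].T@s["ft_force"],s["finger_gap"])
Rt,p=tooltgt(D,-65,126,26);print(delta(s,Rt,p))
cv2.imwrite("pics/w10.png",im)
I=np.array([[75,172,0],[-75,172,0],[-25,128,42],[-23,55,67],[23,55,67],[-31,55,34],[31,55,34]],float)
print(proj(c,I@D[:3,:3].T+D[:3,3]).round(1))
cv2.imwrite("pics/s10.png",cv2.resize(env.camera("side")[110:260,240:400],None,fx=4,fy=4,interpolation=cv2.INTER_CUBIC))
E
```

```text
18.825 [-63.73 124.58  69.32] [-0.57316102  0.2863904   0.10509331] 1.4908570181489469
(array([ 4.33, -0.12, -0.13]), array([-0. , -0.1,  0.1]))
[[494.4 151.7]
 [298.6 151.7]
 [370.6 224.9]
 [374.8 342.6]
 [444.9 342.7]
 [356.1 311.1]
 [437.5 311.2]]
```

View pics/w10.png

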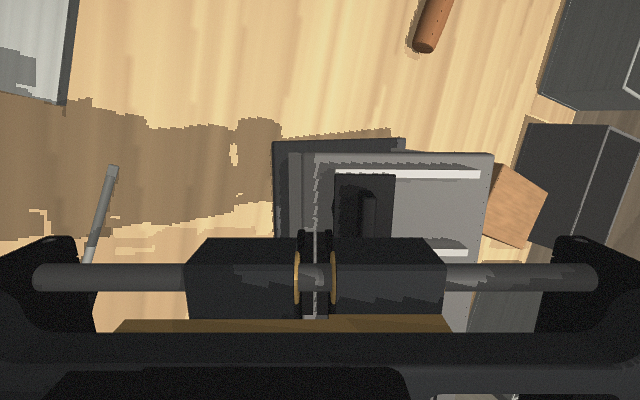

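View pics/s10.png

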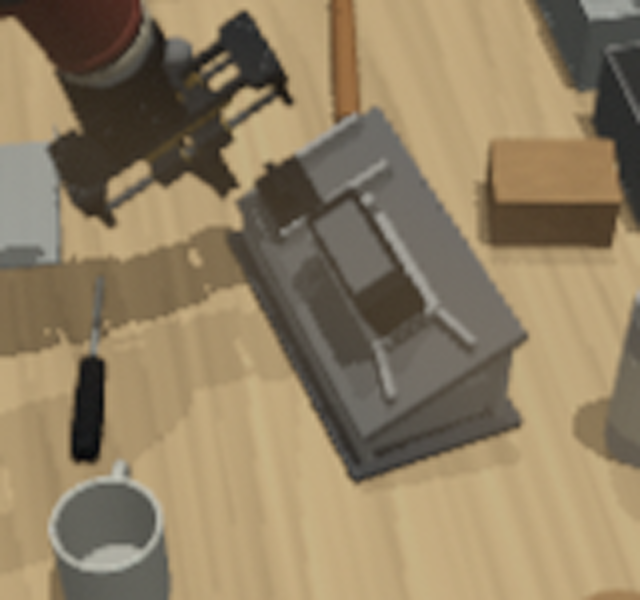

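send_rows(jaw=[1, 1, 1, 1, 1, 1, 1, 1, 1, 1, 1], offset=[[2.3, 0, 0], [2, 0, 0], [0, 0, 0], [0, 0.7, 0], [0, 0.7, 0], [0, 0.7, 0], [0, 0.7, 0], [0, 0.7, 0], [0, 0.7, 0], [0, 0, 0], [0, 0, 0]], twist=[[0, 0, 0], [0, 0, 0], [0, 0, 0], [0, 0, 0], [0, 0, 0], [0, 0, 0], [0, 0, 0], [0, 0, 0], [0, 0, 0], [0, 0, 0], [0, 0, 0]])

```text
time_s: 20.3
ee_pos: [553.8, 148.4, 99.0]
ee_rot: [90.3, 64.3, 12.2]
ft_force: [-0.3, -0.3, 0.4]
finger_gap: 0.6
```

```bash
python3 - <<'E'
from h import *
from workcell import env
s=env.get_state();im=env.camera("wrist")
print(s["time_s"],trk(s),D[:3,:3].T@s["ft_force"],s["finger_gap"])
cv2.imwrite("pics/w11.png",im)
E
```

```text
20.3 [-21.86 125.18  26.1 ] [-0.14215082 -0.23273443  0.47380548] 0.639482752748193
```

View pics/w11.png

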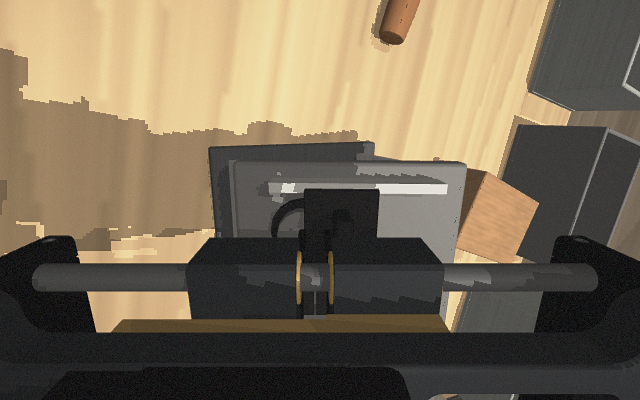

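send_rows(jaw=[1, 1, 1, 1, 1, 1, 1], offset=[[0, 0.6, 0], [0, 0.6, 0], [0, 0.5, 0], [0, 0.3, 0], [0, 0.2, 0], [0, 0, 0], [0, 0, 0]], twist=[[0, 0, 0], [0, 0, 0], [0, 0, 0], [0, 0, 0], [0, 0, 0], [0, 0, 0], [0, 0, 0]])

```text
time_s: 21.22
ee_pos: [573.3, 152.5, 108.7]
ee_rot: [90.3, 64.3, 12.2]
ft_force: [0.4, -0.3, 0.1]
finger_gap: 0.5
```

```bash
python3 - <<'E'
from h import *
from workcell import env
s=env.get_state();im=env.camera("wrist")
print(s["time_s"],trk(s),D[:3,:3].T@s["ft_force"],s["finger_gap"])
cv2.imwrite("pics/w12.png",im)
E
```

```text
21.225 [  0.24 125.14  26.2 ] [ 0.31892321 -0.3492918   0.00187466] 0.5137328382281998
```

View pics/w12.png

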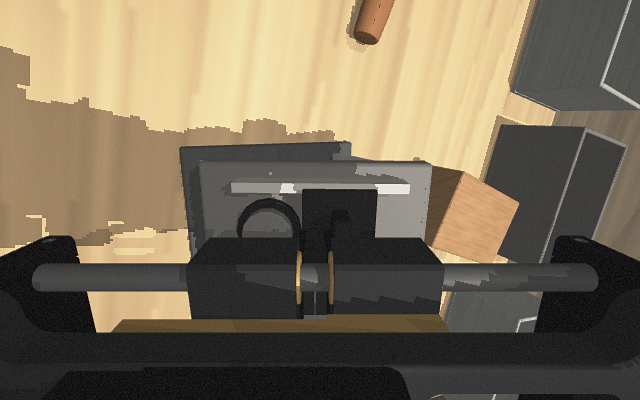

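send_rows(jaw=[1, 1, 1, 1], offset=[[0, 0.2, 0], [0, 0.2, 0], [0, 0, 0], [0, 0, 0]], twist=[[0, 0, 0], [0, 0, 0], [0, 0, 0], [0, 0, 0]])

```text
time_s: 21.78
ee_pos: [576.8, 153.3, 110.4]
ee_rot: [90.2, 64.3, 12.2]
ft_force: [-1.2, 0.3, -0.4]
finger_gap: 0.9
```

send_rows(jaw=[1, 1, 1, 1], offset=[[0, 0.2, 0], [0, 0.2, 0], [0, 0, 0], [0, 0, 0]], twist=[[0, 0, 0], [0, 0, 0], [0, 0, 0], [0, 0, 0]])

```text
time_s: 22.28
ee_pos: [578.6, 153.8, 110.7]
ee_rot: [90.3, 64.5, 12.3]
ft_force: [-6.6, -1.8, 0.8]
finger_gap: 0.6
```

send_rows(jaw=[1, 1, 1, 1], offset=[[0, 0.1, 0], [0, 0.1, 0], [0, 0, 0], [0, 0, 0]], twist=[[0, 0, 0], [0, 0, 0], [0, 0, 0], [0, 0, 0]])

```text
time_s: 22.78
ee_pos: [578.8, 154.0, 110.3]
ee_rot: [90.3, 64.7, 12.3]
ft_force: [-11.0, -2.8, 2.8]
finger_gap: 0.5
```

```bash
python3 - <<'E'
from h import *
from workcell import env
s=env.get_state();c=env.get_calibration("wrist");im=env.camera("wrist")
print(s["time_s"],trk(s),D[:3,:3].T@s["ft_force"],s["finger_gap"])
print(proj(c,np.array([[-30,128,14],[-46,128,14],[-14,128,14],[-2,128,20],[42,128,20],[42,155,20]])@D[:3,:3].T+D[:3,3]))
cv2.imwrite("pics/w13.png",cv2.resize(im[130:260,170:450],None,fx=2.8,fy=2.8))
E
```

```text
22.775 [  6.14 125.4   25.16] [-9.06031434 -0.4893962   7.43464149] 0.5240081950006497
[[254.88717322 235.03058051]
 [229.26012058 234.9327161 ]
 [280.55394452 235.12859659]
 [299.26764012 239.0176293 ]
 [372.39575626 239.30530797]
 [374.82237471 195.92343168]]
```

View pics/w13.png

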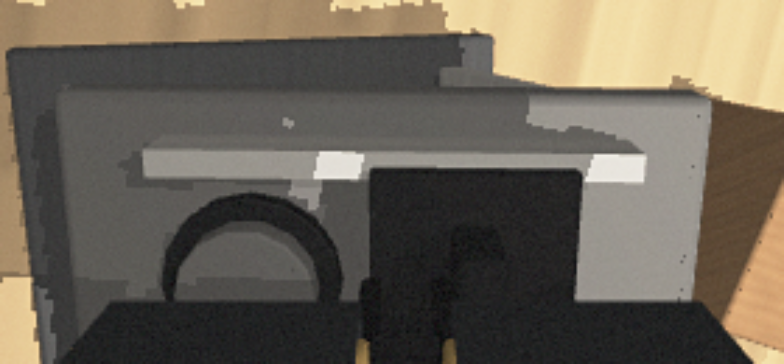

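send_rows(jaw=[1, 1, 1, 1, 1, 1, 1, 1, 1, 1], offset=[[0, -0.5, 0], [-2, -0.3, 0], [-2, 0, 0], [0, -1.4, -0.1], [0, -1.4, 0], [1.5, 0, 0], [1.5, 0, 0], [1, 0, 0], [0, 0, 0], [0, 0, 0]], twist=[[0, 0, 0], [0, 0, 0], [0, 0, 0], [0, 0, 0], [0, 0, 0], [0, 0, 0], [0, 0, 0], [0, 0, 0], [0, 0, 0], [0, 0, 0]])

```text
time_s: 24.08
ee_pos: [549.7, 148.6, 97.1]
ee_rot: [90.3, 64.3, 12.2]
ft_force: [-0.7, -0.7, -0.1]
finger_gap: 0.4
```

```bash
python3 - <<'E'
from h import *
from workcell import env
s=env.get_state();c=env.get_calibration("wrist");im=env.camera("wrist")
print(s["time_s"],trk(s),D[:3,:3].T@s["ft_force"],s["finger_gap"])
cv2.imwrite("pics/w14.png",cv2.resize(im[130:330,170:450],None,fx=2.8,fy=2.8))
E
```

```text
24.075 [-26.29 126.17  26.13] [-0.83325356 -0.50486505  0.27247849] 0.39429552812136676
```

View pics/w14.png

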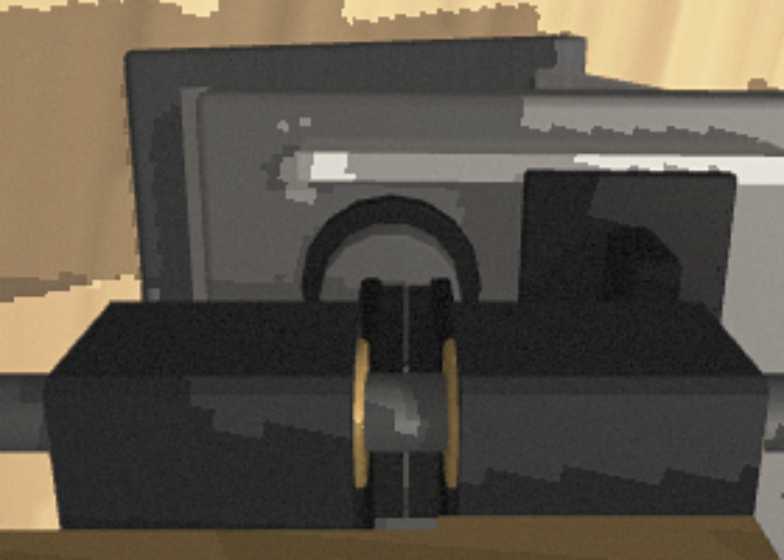

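send_rows(jaw=[1, 1, 1, 1, 1, 1], offset=[[0, -0.3, 0], [0.6, 0, 0], [0.4, 0, 0], [0.3, 0, 0], [0, 0, 0], [0, 0, 0]], twist=[[0, 0, 0], [0, 0, 0], [0, 0, 0], [0, 0, 0], [0, 0, 0], [0, 0, 0]])

```text
time_s: 24.88
ee_pos: [552.6, 149.2, 84.0]
ee_rot: [90.3, 64.3, 12.2]
ft_force: [-1.2, -0.8, 2.0]
finger_gap: 0.8
```

send_rows(jaw=[1, 1, 1, 1], offset=[[0.2, 0, 0], [0.2, 0, 0], [0, 0, 0], [0, 0, 0]], twist=[[0, 0, 0], [0, 0, 0], [0, 0, 0], [0, 0, 0]])

```text
time_s: 25.38
ee_pos: [554.4, 149.6, 80.6]
ee_rot: [90.3, 64.3, 12.2]
ft_force: [-4.3, -0.4, 5.6]
finger_gap: 0.7
```

```bash
python3 - <<'E'
from h import *
from workcell import env
s=env.get_state()
print(s["time_s"],trk(s),D[:3,:3].T@s["ft_force"],s["finger_gap"])
E
```

```text
25.375 [-29.17 126.18   9.24] [-1.47909938  0.50389955  6.90186197] 0.701381907519928
```

Near bottom (6.9 N at z≈9.2); press 3 mm further to be sure it bottoms.

send_rows(jaw=[1, 1, 1, 1, 1], offset=[[0.15, 0, 0], [0.15, 0, 0], [0, 0, 0], [0, 0, 0], [0, 0, 0]], twist=[[0, 0, 0], [0, 0, 0], [0, 0, 0], [0, 0, 0], [0, 0, 0]])

```text
time_s: 26.0
ee_pos: [554.9, 149.7, 79.8]
ee_rot: [90.2, 64.4, 12.2]
ft_force: [-32.6, -8.9, 36.9]
finger_gap: 0.5
```

```bash
python3 - <<'E'
from h import *
from workcell import env
s=env.get_state()
print(s["time_s"],trk(s),D[:3,:3].T@s["ft_force"],s["finger_gap"])
E
```

```text
26.0 [-29.07 126.22   8.23] [-14.36072379  -1.90614874  47.88961249] 0.49522040197690187
```

send_rows(jaw=[1, 1, 1, 1, 1, 1, 1], offset=[[-0.3, 0, 0], [-1, 0, 0], [-3, 0, 0], [-4, 0, 0], [-4, 0, 0], [0, 0, 0], [0, 0, 0]], twist=[[0, 0, 0], [0, 0, 0], [0, 0, 0], [0, 0, 0], [0, 0, 0], [0, 0, 0], [0, 0, 0]])

```text
time_s: 26.88
ee_pos: [503.5, 138.6, 188.4]
ee_rot: [90.3, 64.3, 12.2]
ft_force: [0.7, 0.4, -0.2]
finger_gap: 0.6
```

send_rows(jaw=[1, 1, 1, 1, 1, 1, 1], offset=[[-2, 0, 4], [-2, 0, 4], [-1, 0, 4], [0, 0, 4], [0, 0, 0], [0, 0, 0], [0, 0, 0]], twist=[[0, 0, 0], [0, 0, 0], [0, 0, 0], [0, 0, 0], [0, 0, 0], [0, 0, 0], [0, 0, 0]])

```text
time_s: 27.75
ee_pos: [515.3, -21.3, 232.4]
ee_rot: [90.4, 64.4, 12.4]
ft_force: [-1.0, -0.3, 0.7]
finger_gap: 0.6
```

```bash
python3 - <<'E'
from h import *
from workcell import env
s=env.get_state();c=env.get_calibration("wrist");im=env.camera("wrist")
print(s["time_s"],trk(s),D[:3,:3].T@s["ft_force"],s["finger_gap"])
cv2.imwrite("pics/w15.png",im)
cv2.imwrite("pics/s15.png",cv2.resize(env.camera("side")[110:260,240:400],None,fx=4,fy=4,interpolation=cv2.INTER_CUBIC))
E
```

```text
27.75 [-29.43 -32.91 177.95] [-0.60367747 -0.13822904  1.11969635] 0.6414908839473757
```

View pics/w15.png

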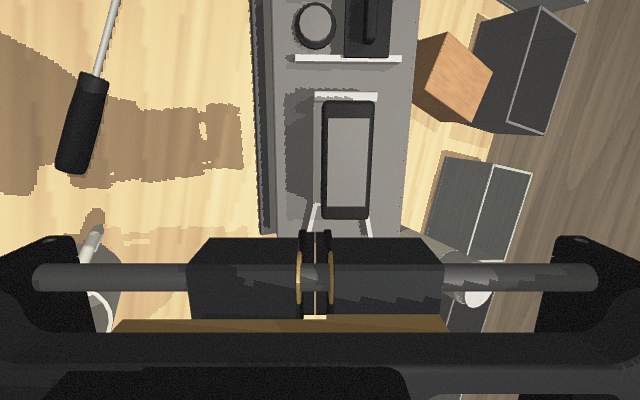

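View pics/s15.png

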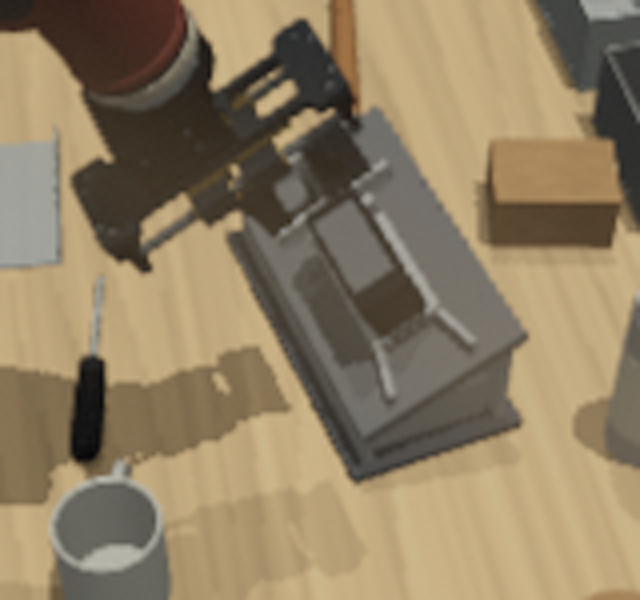

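```bash
python3 - <<'E'
from h import *
from workcell import env
im=cv2.imread("pics/w15.png");c=env.get_calibration("wrist")
cv2.imwrite("pics/w15c.png",cv2.resize(im[80:230,290:410],None,fx=4,fy=4,interpolation=cv2.INTER_CUBIC))
cv2.imwrite("pics/top15.png",env.camera("top"))
P=np.array([[0,55,34],[0,55,67],[0,-55,67],[0,-55,16]]);print((proj(c,P@D[:3,:3].T+D[:3,3])-[290,80])*4)
E
```

```text
[[215.26432011  83.36475374]
 [229.09074545  76.29601772]
 [215.11255416 557.10883254]
 [198.71769306 496.99274425]]
```

View pics/w15c.png

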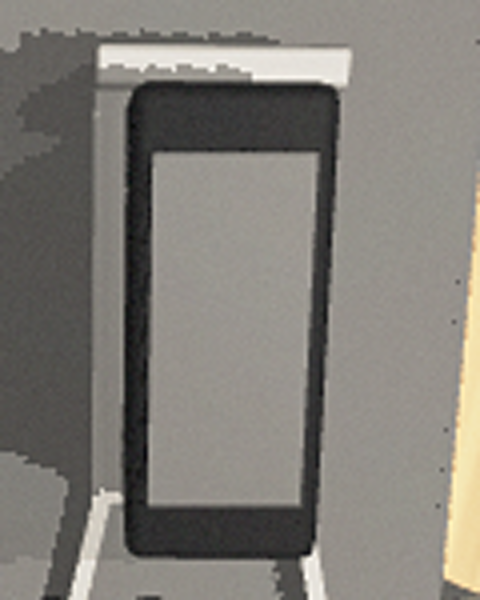

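View pics/top15.png

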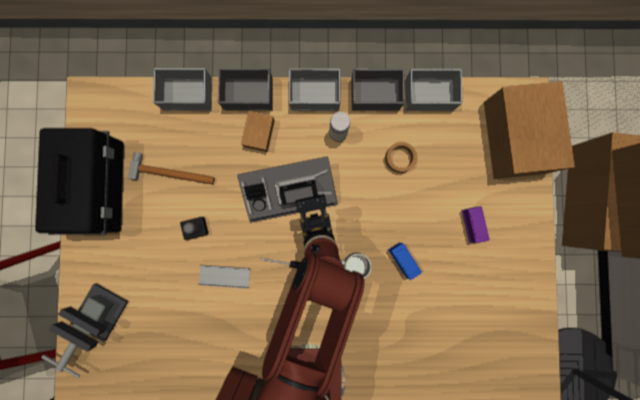

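```bash
python3 - <<'E'
from workcell import env
print(env.job_done(), env.get_state()["time_s"])
E
```

```text
the job is handed in; nothing more can be done
the job is handed in; nothing more can be done
```

The battery pack is home in the track and released, the lock tab is fully up the slope, and the start button was pressed fully in and let go. I handed the job in at about 27.9 s, with the gripper clear of everything.

- **Pack:** I picked up the black pack with the grey foot (top image about 424,220), not the blue or purple look-alikes. It slid in freely until it met the end stop, where the force rose to about 16 N with no further travel. The last wrist picture shows it against the stop to within about 0.5 mm.
- **Lock tab:** I pushed the fin until it hit the upper limit, at about 9–11 N. The plate's edges in the picture match the fully aside position within the camera error.
- **Button:** It bottomed firmly. My last step overshot, so the closed fingertips pressed with about 48 N. That is under the 120 N wrist limit. I took the 40 N limit as covering only the arm and gripper body, so fingertip contact should not break it. The last wrist picture shows nothing on the button. I did not measure its height after release.
- **Other things:** In the last top view the other items look where they were at the start; I compared this by eye only.
- **Measurement disagreement:** The wrist camera and the arm differed by about 1.3 mm across the track. I corrected for that by lining the pack up with the track within the same picture.

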